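Flip a rock slab over the turning ramp

ROBOT

A 6-joint arm with a two-finger parallel gripper is mounted at the origin on the work surface. World frame = base frame: x ahead of the robot, y to its left, z up, the work surface at z = 0. Lengths are in m, angles in rad, forces in N, time in s.
With the tool pointing down it reaches from about 0.375 to 0.975 m from the base axis. Payload 3.8 kg.
Tool frame: the origin (TCP) lies on the centre line of the jaws, within the pads' length; the fingertips stand 14 mm ahead of it and the grasp point (between the pads) lies 5 mm behind it; z points along the fingers, y is the line along which they close (so a half turn about z gives the same grasp; the last joint's range is limited). The gripper opens to 85 mm and grips with 20 to 120 N. Pads are 22 mm wide; open, the fingers measure 114 mm over their backs; the gripper's body (76 mm by 85 mm) begins 54 mm behind the grasp point. The pads swing forward as they close: fully open they stand 13 mm farther back than shut.
Start: joints at [-1.204, 0.264, 1.604, -0, 1.274, -0.037], TCP at [0.265, -0.621, 0.213] pointing down, gripper open.
Joint ranges: [-2.63, 2.63], [-0.94, 2.18], [0.31, 2.57], [-1.31, 4.45], [0, 2.66], [-2.55, 2.55]. Speed limits (rad/s): [2.57, 2.57, 3.14, 3.14, 3.14, 3.14].

INTERFACE

Orientations are given as a rotation vector (axis times angle).
In Python, from workcell import bot, eyes, spot_in gives the robot as it stands.
- The arm moves only by the tool carry_out, never from a script. Its argument "series" is text: rows parted by semicolons, each of 4 numbers parted by spaces: the shift along the world's x, y, z in m, then the turn about the world's z in degrees. In form: tx ty tz roll; .... A call has 1 to 20 rows; each row shifts and turns the commanded pose from where the row before left it; what a row does not reach is not made up. A row lasts 1/8 s, in which the tool goes at most 62.5 mm and 10.7 degrees, less where a joint would pass 70% of its speed; a pose out of reach is approached as far as the arm can. A call is refused whole if a number of a shift passes 0.0625 or a number of a turn 10.7, either way. A call with a gripper value outside its range is refused whole. "jaw" is the gripper command: -1 is shut, 1 is fully open, values between are in proportion, set as the call begins (left out, the last holds). The fingers move at their own pace and stop on an object; "grip_force" is the grip in N (left out, the last holds). Time passes only in rows, so rows that do not move let the fingers close. It gives the time, the measured TCP pose, the force, the opening and the grip force at its end, in the units of the state.
- bot.read_state(): the state, without advancing time (a new reading comes with each control period).
- eyes.read_camera(name): name is "side" or "top"; returns (picture, depth): 384x512x3 uint8, blue, green, red; 384x512 float32, m along the optical axis (not along the pixel's ray), 0 where there is no reading.
- eyes.get_calibration(name): a dict with "K" (3x3 intrinsics, pixels), "distortion" ([k1, k2, p1, p2, k3] as OpenCV has them; the pictures are not rectified), "position" and "rotation" of the camera in the world. Camera axes: x right, y down, z forward; pixel columns grow to the right and rows downward; lengths in m; the calibration is good to about 2 mm. A picture is of the moment at which its call begins. get_calibration takes no time and is no camera call.
- bot.finish_job(): hands the job in; it is judged then, once.
Trained networks look in the newest picture that a camera, given by its name, has taken for a name from the list of things; names that differ only in an ending like _2 or _b are one class to them, and where a whole thing is asked for, a point or a joint stands for the part that bears it (a point fixed in the world has none). Each returns a list of dicts, best first, with "score" (0 to 1); they miss things now and then, are a little off and sometimes report something else, mostly with a low value. They report only what shows in the picture. A call takes as long as a camera call. They do not tell look-alikes from the thing itself.
- spot_in(camera, target): "rect" ([centre column, centre row, width, height] in pixels, round what is visible of it).
The state is a dict: "time": time; "q": joint angles; "joint_vel": joint speeds; "joint_torque": joint torques, N m; "tool_pos": TCP position; "tcp_rot": TCP orientation; "wrist_force": force on the tool from outside, world axes, zero at the start; "torque": the same for the moment, N m; "width": opening from 0.0 (shut) to 1.0 (fully open); "grip_force": force on a finger pad.
Only numpy, scipy, OpenCV 4.12 (cv2) and the standard library are available. Lean on these libraries where they do the work, as an engineer would, in place of code of your own. Each camera call takes 0.05 s, during which the arm holds its last target. There are 200 camera calls.

TASK

Turn the green rock slab over: carry it white patch up to the turning ramp and let it drop level from just above the orange top edge, lengthwise across it with a little more than half overhanging on the tray side, so that it tips over the edge by itself and lands upside down, lying flat in the white tray. Do not turn it over in the gripper, and leave the red-brown slab where it is.

Things in the scene. Friction and masses are not known exactly. Their poses are not given: they have to be found in the camera images.
- green_slab: Green rock slab, 70 (its x) x 50 (its y) x 12 mm (its z), 110 g, with a white patch 30 x 22 mm in the middle of one face and dark spots; lies flat on the bench, patch up. Origin at its centre; z points out of the patch face.
- red_slab: Red-brown rock slab of the same size and build, also patch up; the wrong one, to be left alone. Origin at its centre.
- ramp: Fixed ramp plate, 38 mm wide, rising at 36 degrees along its +x to an orange round bar (8 mm thick, along its y), top 90 mm above the bench; beyond it (+x) is the tray. Origin at bench height below the bar's axis; z up. A slab let go level, its length along the ramp's x, 5 to 15 mm above the bar, its centre 8 to 25 mm beyond the bar, flips half a turn as it falls.
- tray: Fixed white catch tray with a grey lined floor, under the ramp's edge; shares the ramp's origin and axes. Inside it runs from x = -45 to +145 mm and y = -60 to +60 mm; floor 6 mm above the bench, walls 4 mm thick, rim 24 mm above the bench.
Mind the look-alikes: they are no part of the job. Of the things that look like the ramp, take the one that is nearest to the robot's base at the start.

How it is judged:
On the way:
1. the green slab, let go by the gripper and still patch up, is tipping on the ramp's edge (contact force between green_slab and ramp above 0.05 N and contact force between green_slab and the arm below 0.3 N and contact force between green_slab and the fingers below 0.3 N and height (world z) of green_slab above 0.05 m and angle between green_slab's own z axis and vertical below 1.4 rad).
At the end, for the whole second after the job is handed in: The green slab lies still in the tray on its floor, patch side down, flat within 10 degrees (centre less than 18 mm above the bench) (angle between green_slab's own z axis and vertical above 2.967 rad and height (world z) of green_slab below 0.018 m and x of green_slab in the frame of tray between -0.04 and 0.14 m and y of green_slab in the frame of tray between -0.055 and 0.055 m and linear speed of green_slab below 0.02 m/s); the robot touches nothing.
It fails at once if the green slab is gripped or pushed by the robot while turned more than 100 degrees from patch-up (turned over in the gripper or by pushing) (angle between green_slab's own z axis and vertical above 1.75 rad and (contact force between green_slab and the fingers above 1.5 N or contact force between green_slab and the arm above 1.5 N)).
It fails at once if the red-brown slab is moved by more than 20 mm (distance of red_slab from where it was at the start of the episode above 0.02 m).
It also fails if it takes over 38 s, if anything falls off the work surface, if the arm or the gripper's body presses on something with over 40 N, if the wrist force passes 120 N, or if a joint passes its speed limit or range.

## Working session

There is one attempt and no reset: what is moved stays moved. The work goes in short steps, Python scripts to look and compute and a tool call to move; the robot and the scene stay as the last step left them, time stands still between calls to the robot, and variables do not carry over. Pictures are saved under pics/ and viewed, at most 10 in all, crops included, and the job is handed in when it is done.

Besides the shell and the picture viewer there is one more tool, called after "Call:" as name(argument=value, ...) on one line, values as JSON. carry_out: Moves the arm, as the interface text tells. Its arguments: {"type":"object","properties":{"series":{"type":"string"},"jaw":{"type":"number"},"grip_force":{"type":"number"}},"required":["series"]}

```bash
ls; mkdir -p pics; python3 - <<'E'
from workcell import bot,eyes,spot_in
import cv2,numpy as np
for n in("top","side"):
    p,d=eyes.read_camera(n); cv2.imwrite(f"pics/{n}0.png",p); np.savez(f"{n}0.npz",p=p,d=d)
    c=eyes.get_calibration(n); print(n,np.round(c["position"],3),np.round(c["rotation"],3).tolist(),np.round(c["K"],1).tolist(),c["distortion"])
    for t in("green_slab","red_slab","ramp","tray"):
        for r in spot_in(n,t): print(t,round(r["score"],2),np.round(r["rect"],1))
s=bot.read_state();print(s["time"],s["tool_pos"],s["tcp_rot"],s["width"])
E
```

```text
pics
top [0.373 0.186 1.57 ] [-2.128, 2.183, -0.174] [[460.5, 0.0, 245.0], [0.0, 460.5, 195.2], [0.0, 0.0, 1.0]] [-0.11316884  0.          0.          0.          0.        ]
green_slab 0.69 [391.7 233.2  13.6  11.3]
red_slab 0.77 [341.1 225.4  24.   22.9]
ramp 0.93 [228.2 138.4  46.2  25.9]
ramp 0.91 [103.2 209.5  51.3  27.2]
ramp 0.86 [268.6 190.7  45.2  27. ]
ramp 0.74 [339.1 224.9  23.1  13.7]
tray 0.62 [237.5 202.3  63.3  49. ]
side [0.354 1.014 0.83 ] [-0.405, 2.725, -1.227] [[393.3, 0.0, 254.5], [0.0, 393.3, 184.9], [0.0, 0.0, 1.0]] [-0.11643452  0.          0.          0.          0.        ]
green_slab 0.71 [332.7 119.2  13.   16.3]
red_slab 0.61 [313.6 142.6  20.5  18.9]
ramp 0.77 [220.3 326.5  39.   39.2]
ramp 0.76 [267.4 169.1  21.1  14.9]
ramp 0.62 [195.2 187.6  20.6  24.7]
0.5 [ 0.26519654 -0.62069543  0.21314259] [-3.07771877e+00 -6.29925790e-01 -9.37940137e-06] 0.996332984407699
```

```bash
python3 - <<'E'
import cv2,numpy as np
t=cv2.imread("pics/top0.png");s=cv2.imread("pics/side0.png")
cv2.imwrite("pics/t1.png",cv2.resize(t[90:290,60:460],(800,400),interpolation=cv2.INTER_CUBIC))
cv2.imwrite("pics/s1.png",cv2.resize(s[80:380,130:400],(720,800*270//360),interpolation=cv2.INTER_CUBIC) if 0 else cv2.resize(s[80:370,130:400],None,fx=2,fy=2,interpolation=cv2.INTER_CUBIC))
E
```

```text
(no output)
```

View pics/t1.png

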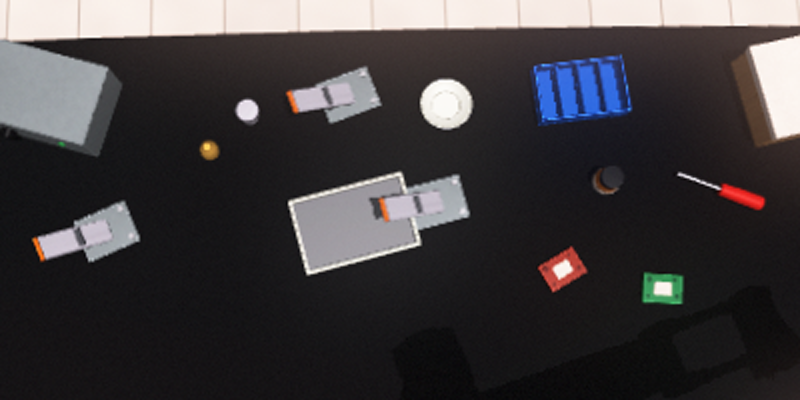

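View pics/s1.png

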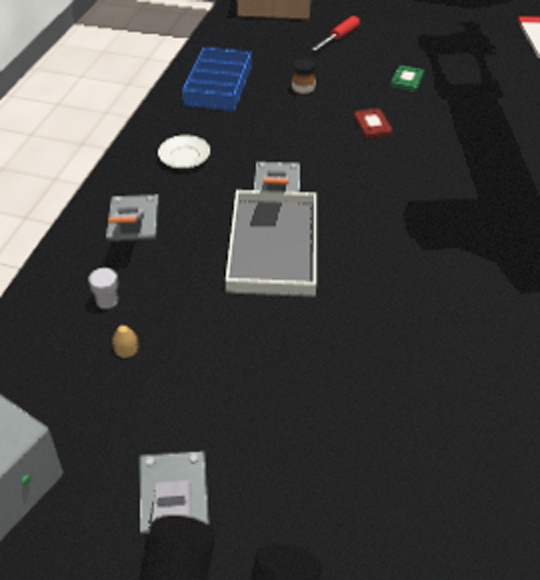

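Top view: green slab at full-image pixel (391,233), red slab at (341,225). The tray ramp is the middle one, with its orange bar at (251,194), and it is nearest the base. The other two ramps, without a tray, are look-alikes. The side view agrees. Next I measure by colour in both views.

```bash
cat > h.py <<'E'
import cv2,numpy as np
from workcell import bot,eyes,spot_in
from scipy.spatial.transform import Rotation as R
def cal(n):
    c=eyes.get_calibration(n); r=np.array(c["rotation"],float)
    M=r if r.shape==(3,3) else R.from_rotvec(r).as_matrix()
    return np.array(c["K"]),np.array(c["distortion"]),np.array(c["position"]),M
def rays(n,uv):
    K,D,p,M=cal(n); q=cv2.undistortPoints(np.array(uv,float).reshape(-1,1,2),K,D)[:,0]
    return p,np.c_[q,np.ones(len(q))]@M.T
def plane(n,uv,z):
    p,d=rays(n,uv); return p+d*((z-p[2])/d[:,2])[:,None]
def tri(uvt,uvs):
    (p,a),(q,b)=rays("top",[uvt]),rays("side",[uvs]); a,b=a[0],b[0]
    st=np.linalg.lstsq(np.c_[a,-b],q-p,rcond=None)[0]
    A,B=p+a*st[0],q+b*st[1]; return (A+B)/2,np.linalg.norm(A-B)
def mask(im,kind,rect):
    h=cv2.cvtColor(im,cv2.COLOR_BGR2HSV); H,S,V=[h[...,i].astype(int) for i in range(3)]
    m={"green":(H>45)&(H<85)&(S>110)&(V>50),"orange":(H>3)&(H<20)&(S>150)&(V>120),"red":((H<8)|(H>172))&(S>110)&(V>60)}[kind]
    x,y,w,g=rect; k=np.zeros(m.shape,np.uint8); k[y:y+g,x:x+w]=m[y:y+g,x:x+w]; return k
def box(m):
    c=max(cv2.findContours(m,cv2.RETR_EXTERNAL,cv2.CHAIN_APPROX_NONE)[0],key=cv2.contourArea)
    r=cv2.minAreaRect(c); return r,cv2.boxPoints(r),c[:,0]
E
python3 - <<'E'
from h import *
np.set_printoptions(precision=4,suppress=True)
T=np.load("top0.npz");S=np.load("side0.npz")
for k,rt,rs in(("green",(375,215,35,35),(315,105,35,35)),("red",(325,205,35,40),(300,125,35,40)),("orange",(240,180,25,30),(255,160,25,20))):
    c={}
    for n,I,r in(("top",T,rt),("side",S,rs)):
        m=mask(I["p"],k,r); b,bp,ct=box(m); c[n]=np.array(b[0])
        z=.086 if k=="orange" else .012
        P=plane(n,ct,z)[:,:2]; w=cv2.minAreaRect(P.astype(np.float32)*1000)
        print(k,n,m.sum(),"px",b[0],"metric",np.round(w[0],1),np.round(w[1],1),round(w[2],1))
        if k=="orange": v,u=np.nonzero(m); c[n]=np.array([u.mean(),v.mean()]); print(c[n], "pts",plane(n,[c[n]],z), np.median(I["d"][v,u]))
    print("tri",*tri(c["top"],c["side"]))
# tray rim corners (top crop coordinates/2 + offset)
tc=np.array([[289,200],[405,173],[420,244],[307,273]])/2+[60,90]
print(plane("top",tc,.024))
sc=np.array([[236,191],[317,192],[316,294],[227,292]])/2+[130,80]
print(plane("side",sc,.024))
E
```

```text
green top 245 px (391.0, 233.5) metric [ 450.3 -343.4] [70.9 51.9] 86.3
green side 114 px (333.2353210449219, 118.558837890625) metric [ 448.1 -332.6] [85.5 51. ] 84.8
tri [ 0.4502 -0.3461  0.0039] 0.0026279829133529034
red top 263 px (341.0146789550781, 224.191162109375) metric [ 488.3 -170.4] [52.6 72.4] 28.8
red side 163 px (316.2153625488281, 140.876953125) metric [ 485.3 -162.9] [54.8 87.2] 29.0
tri [ 0.4875 -0.1719  0.0058] 0.0025312145690560496
orange top 25 px (251.1470947265625, 194.0882568359375) metric [589.1 136.5] [34.3  7.1] 12.3
[251.2  194.12] pts [[0.589  0.1363 0.086 ]] 1.498505
orange side 19 px (267.5, 170.5) metric [585.4 137.3] [32.8  4.7] 16.7
[268.4211 170.3684] pts [[0.583  0.1359 0.086 ]] 1.1715926
tri [0.586  0.1359 0.0861] 0.005886246188959441
[[0.616  0.2924 0.024 ]
 [0.6578 0.0939 0.024 ]
 [0.5354 0.0724 0.024 ]
 [0.4912 0.264  0.024 ]]
[[0.6574 0.1063 0.024 ]
 [0.5334 0.0716 0.024 ]
 [0.4843 0.2848 0.024 ]
 [0.6033 0.3167 0.024 ]]
```

Green slab at (0.450, -0.344), long axis at 86.3°, measuring 71x52 mm. Bar at (0.587, 0.1355), z about 0.086. The ramp's +x points along 102.3°, which agrees with the tray corners. Next I move above the slab.

Call:
carry_out(series="0.0231 0.0346 -0.0141 7.9;0.0231 0.0346 -0.0141 7.9;0.0231 0.0346 -0.0141 7.9;0.0231 0.0346 -0.0141 7.9;0.0231 0.0346 -0.0141 7.9;0.0231 0.0346 -0.0141 7.9;0.0231 0.0346 -0.0141 7.9;0.0231 0.0346 -0.0141 7.9;0 0 0 0;0 0 0 0", jaw=1)

```text
time: 1.75
tool_pos: [0.4502, -0.3442, 0.1007]
tcp_rot: [2.291, 2.149, -0.001]
wrist_force: [-0.2, 0.3, -0.3]
width: 1.001
grip_force: 0.0
```

```bash
python3 - <<'E'
from h import *
s=bot.read_state();r=R.from_rotvec(s["tcp_rot"]).as_matrix();print(s["time"],s["tool_pos"],np.degrees(np.arctan2(r[1,1],r[0,1])),r[2],s["q"])
# slab patch centre height from both stored views
T=np.load("top0.npz")["p"];S=np.load("side0.npz")["p"];c=[]
for im,(u,v,w,h) in((T,(384,226,15,15)),(S,(325,110,17,17))):
    b=im[v:v+h,u:u+w].min(2).astype(float); b[b<130]=0; y,x=np.mgrid[v:v+h,u:u+w]; c.append([(x*b).sum()/b.sum(),(y*b).sum()/b.sum()])
print(c,*tri(*c),plane("top",[c[0]],.012),plane("side",[c[1]],.012))
E
```

```text
1.75 [ 0.45019728 -0.34424897  0.10071885] -3.6760524764105917 [-7.29631313e-04  2.65589991e-04 -9.99999699e-01] [-6.96490684e-01  1.57348114e-01  1.95066980e+00 -5.02545279e-04
  1.03292932e+00 -6.32074051e-01]
[[np.float64(391.03601510310773), np.float64(233.9338512924775)], [np.float64(333.4176272388721), np.float64(117.32949104451144)]] [ 0.44920705 -0.34364883  0.01106396] 0.0009806020827650885 [[ 0.44965132 -0.34331118  0.012     ]] [[ 0.4486076 -0.3420967  0.012    ]]
```

The patch triangulates to z = 11 mm, as it should. I descend and grip.

Call:
carry_out(series="-0.0005 0.001 -0.03 0;0 0 -0.03 0;0 0 -0.015 0;0 0 -0.01 0;0 0 0 0;0 0 0 0")

```text
time: 2.5
tool_pos: [0.4502, -0.3437, 0.0164]
tcp_rot: [2.29, 2.148, 0.0]
wrist_force: [0.3, -0.2, -0.4]
width: 0.998
grip_force: 0.0
```

Call:
carry_out(series="0 0 0 0;0 0 0 0;0 0 0 0;0 0 0 0;0 0 0 0;0 0 0 0;0 0 0 0;0 0 0 0", jaw=-1, grip_force=40)

```text
time: 3.5
tool_pos: [0.4495, -0.3429, 0.0153]
tcp_rot: [-2.291, -2.149, -0.0]
wrist_force: [0.2, 0.0, 0.7]
width: 0.001
grip_force: 0.0
```

Call:
carry_out(series="0 0 0.02 0;0 0 0.03 0;0 0 0.05 0;0 0 0.05 0;0 0 0.04 0;0 0 0 0")

```text
time: 4.25
tool_pos: [0.4519, -0.3449, 0.2104]
tcp_rot: [2.285, 2.143, 0.002]
wrist_force: [-0.1, -0.2, -0.2]
width: 0.001
grip_force: 0.0
```

The jaws shut on nothing. I check where the slab is now.

```bash
python3 - <<'E'
from h import *
np.set_printoptions(precision=4,suppress=True)
T,_=eyes.read_camera("top");S,d=eyes.read_camera("side")
cv2.imwrite("pics/s2.png",cv2.resize(S[70:170,270:400],None,fx=5,fy=5,interpolation=cv2.INTER_CUBIC))
cv2.imwrite("pics/t2.png",cv2.resize(T[180:280,310:440],None,fx=5,fy=5,interpolation=cv2.INTER_CUBIC))
E
```

```text
(no output)
```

View pics/s2.png

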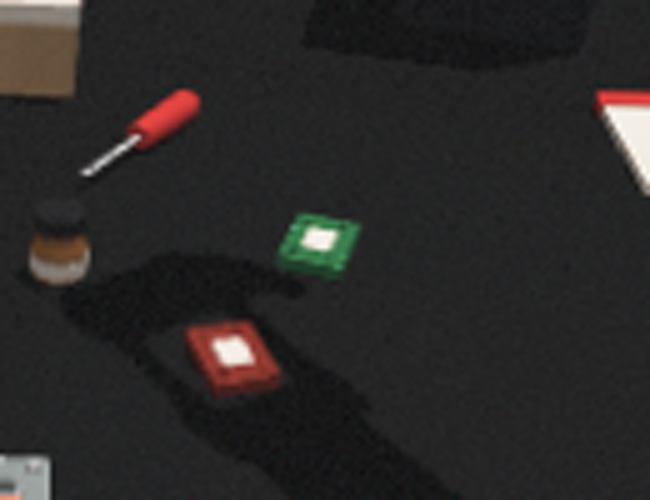

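View pics/t2.png

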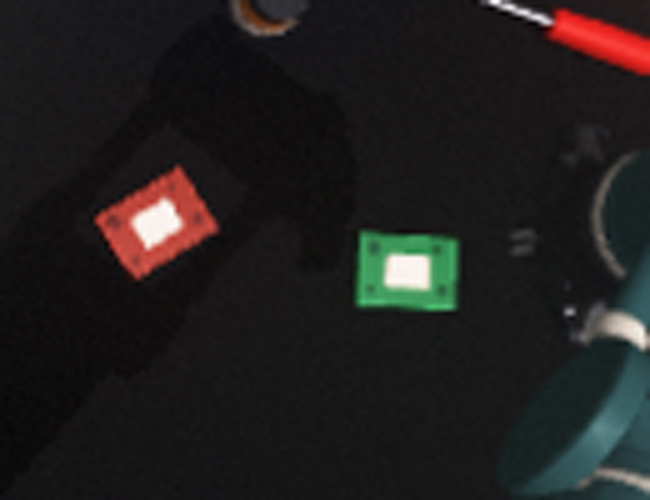

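```bash
python3 - <<'E'
from h import *
np.set_printoptions(precision=4,suppress=True)
s=bot.read_state();p=s["tool_pos"]
for n in("top","side"):
    K,D,c,M=cal(n)
    for off in((0,0,0),(0,0,-.014)): print(n,cv2.projectPoints(np.array([p])+off,cv2.Rodrigues(M.T)[0],-M.T@c,K,D)[0].ravel())
T,d=eyes.read_camera("top");S,e=eyes.read_camera("side")
print("before",np.load("top0.npz")["d"][230:238:3,386:398:3])
print("top d",d[224:234:3,404:424:3])
b=box(mask(T,"green",(375,215,35,35)));w=cv2.minAreaRect((plane("top",b[2],.012)[:,:2]*1000).astype(np.float32));print(w)
cv2.imwrite("pics/s3.png",cv2.resize(S[0:130,290:450],None,fx=5,fy=4.6,interpolation=cv2.INTER_CUBIC))
E
```

```text
top [411.7322 230.1495]
top [410.0425 230.4624]
side [339.516   71.6638]
side [339.0366  75.1968]
before [[1.5653 1.57   1.5673 1.5694]
 [1.5591 1.5622 1.5681 1.5651]
 [1.5621 1.5651 1.5702 1.5625]]
top d [[1.5807 1.5792 1.5841 1.5864 1.3045 1.2171 1.1946]
 [1.5754 1.5762 1.584  1.3338 1.3076 1.2148 1.196 ]
 [1.5765 1.5785 1.5773 1.3381 1.3093 1.2225 1.2052]
 [1.5714 1.5725 1.5696 1.3434 1.3083 1.2628 1.2116]]
((450.3440246582031, -343.3876953125), (70.88153076171875, 51.881103515625), 86.33226013183594)
```

View pics/s3.png

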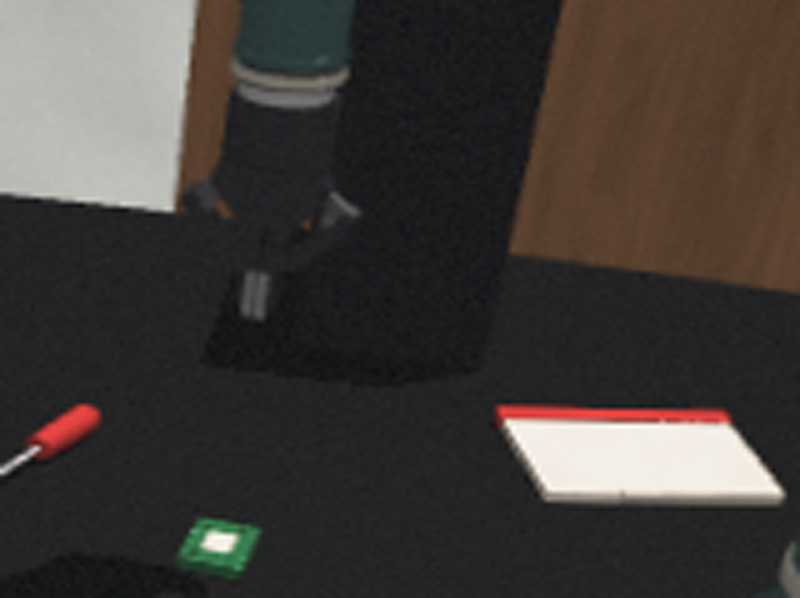

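```bash
python3 - <<'E'
from h import *
np.set_printoptions(precision=3,suppress=True,linewidth=180)
S,e=eyes.read_camera("side"); K,D,c,M=cal("side")
for r in range(58,80):
    uv=[[x,r] for x in range(336,346)]; p,d=rays("side",uv); P=p+d*e[r,336:346][:,None]
    print(r,e[r,336:346],"z",P[:,2][[2,4,5,6]],"y",P[:,1][[4,5]])
E
```

```text
58 [1.996 1.358 1.357 1.358 1.365 1.369 1.355 1.352 1.35  1.347] z [0.264 0.261 0.259 0.265] y [-0.335 -0.341]
59 [1.986 1.987 1.363 1.36  1.366 1.364 1.355 1.361 1.356 1.355] z [0.259 0.258 0.258 0.262] y [-0.334 -0.333]
60 [1.979 1.973 1.373 1.369 1.362 1.36  1.356 1.359 1.363 1.378] z [0.252 0.256 0.257 0.259] y [-0.328 -0.327]
61 [1.971 1.963 1.374 1.363 1.367 1.361 1.369 1.366 1.363 1.372] z [0.249 0.252 0.254 0.251] y [-0.331 -0.326]
62 [1.957 1.964 1.378 1.375 1.366 1.371 1.368 1.373 1.365 1.961] z [0.244 0.25  0.247 0.249] y [-0.327 -0.333]
63 [1.939 1.948 1.374 1.379 1.369 1.372 1.371 1.373 1.375 1.945] z [0.243 0.245 0.244 0.244] y [-0.328 -0.331]
64 [1.935 0.    1.381 1.377 1.371 1.374 1.375 1.371 1.379 1.942] z [0.237 0.242 0.24  0.24 ] y [-0.328 -0.332]
65 [1.924 1.923 1.387 1.382 1.375 1.378 1.378 1.373 1.37  1.931] z [0.232 0.237 0.236 0.236] y [-0.329 -0.333]
66 [1.91  1.912 1.386 1.384 1.38  1.378 1.381 1.376 1.9   1.929] z [0.23  0.233 0.233 0.232] y [-0.331 -0.331]
67 [1.903 1.91  1.909 1.382 1.387 1.379 1.383 1.386 1.909 1.909] z [-0.001  0.227  0.23   0.229] y [-
[... 687 characters left out ...]
 [-0.77 -0.79]
74 [1.85  1.846 1.855 1.845 1.85  1.843 1.844 1.853 1.847 1.852] z [-0.003 -0.     0.003  0.003] y [-0.765 -0.76 ]
75 [1.846 0.    1.843 1.839 1.845 1.844 1.83  1.844 1.846 1.844] z [-0.001 -0.002 -0.002  0.005] y [-0.757 -0.758]
76 [1.833 1.831 1.832 1.834 1.833 1.838 1.828 1.836 1.831 1.837] z [ 0.    -0.    -0.002  0.002] y [-0.742 -0.749]
77 [1.832 1.828 1.82  1.829 1.821 1.824 1.823 1.832 1.829 1.828] z [0.002 0.002 0.001 0.001] y [-0.727 -0.732]
78 [1.82  1.817 1.806 1.82  1.823 1.823 1.819 1.817 1.817 1.82 ] z [ 0.005 -0.003 -0.003 -0.001] y [-0.727 -0.728]
79 [1.817 1.81  1.819 1.817 1.813 1.809 1.806 1.817 1.813 1.812] z [-0.005 -0.002 -0.     0.002] y [-0.714 -0.712]
```

Depth puts the shut fingertips about 25 mm above where the stated geometry has them, so the gripper closed above the slab. The slab has not moved. I'll half-close to about 64 mm, hover lower and measure the tips again.

Call:
carry_out(series="0 0 -0.05 0;0 0 -0.05 0;0 0 -0.03 0;0 0 0 0;0 0 0 0;0 0 0 0", jaw=0.5)

```text
time: 5.25
tool_pos: [0.4508, -0.3439, 0.0773]
tcp_rot: [2.289, 2.147, 0.001]
wrist_force: [-0.0, 0.5, 0.1]
width: 0.749
grip_force: 0.0
```

```bash
python3 - <<'E'
from h import *
np.set_printoptions(precision=3,suppress=True,linewidth=180)
s=bot.read_state();print(s["time"],s["tool_pos"],s["width"])
for n,(u0,u1,v0,v1) in(("side",(310,365,70,125)),("top",(370,430,205,255))):
    S,e=eyes.read_camera(n)
    uv=np.array([[x,y] for y in range(v0,v1) for x in range(u0,u1)]); p,d=rays(n,uv); P=p+d*e[uv[:,1],uv[:,0]][:,None]
    k=(P[:,2]>.03)&(P[:,2]<.16)&(P[:,1]>-.4)&(P[:,1]<-.29); Q=P[k]; U=uv[k]
    for lo in np.arange(.05,.14,.01):
        q=Q[(Q[:,2]>=lo)&(Q[:,2]<lo+.01)]
        if len(q): print(n,round(lo,2),len(q),"x",np.sort(q[:,0])[[0,len(q)//4,len(q)//2,3*len(q)//4,-1]],"y",np.percentile(q[:,1],[5,50,95]))
    if n=="side":
        for x in range(u0,u1):
            c=Q[U[:,0]==x]
            if len(c): j=c[:,2].argmin(); print(x,U[U[:,0]==x][j],c[j])
        cv2.imwrite("pics/s4.png",cv2.resize(S[60:130,300:380],None,fx=8,fy=8,interpolation=cv2.INTER_CUBIC)*1)
E
```

```text
5.25 [ 0.451 -0.344  0.077] 0.7494062299355817
side 0.1 11 x [0.408 0.415 0.419 0.487 0.492] y [-0.348 -0.336 -0.332]
side 0.11 19 x [0.405 0.412 0.483 0.493 0.497] y [-0.351 -0.333 -0.328]
side 0.12 21 x [0.403 0.41  0.417 0.488 0.494] y [-0.344 -0.336 -0.328]
side 0.13 18 x [0.404 0.412 0.482 0.486 0.494] y [-0.353 -0.336 -0.327]
320 [320  84] [ 0.514 -0.334  0.15 ]
321 [321  85] [ 0.51  -0.332  0.148]
322 [322  85] [ 0.507 -0.337  0.145]
323 [323  85] [ 0.503 -0.338  0.146]
324 [324  93] [ 0.496 -0.337  0.114]
325 [325  94] [ 0.492 -0.339  0.109]
326 [326  96] [ 0.487 -0.34   0.101]
327 [327  95] [ 0.484 -0.336  0.108]
328 [328  93] [ 0.483 -0.355  0.107]
329 [329  87] [ 0.482 -0.353  0.133]
330 [330  84] [ 0.477 -0.333  0.156]
344 [344  99] [ 0.418 -0.333  0.104]
345 [345  99] [ 0.415 -0.333  0.104]
346 [346  98] [ 0.412 -0.341  0.104]
347 [347  98] [ 0.408 -0.338  0.107]
348 [348  97] [ 0.405 -0.33   0.116]
349 [349  94] [ 0.403 -0.344  0.121]
350 [350  90] [ 0.401 -0.33   0.145]
351 [351  90] [ 0.398 -0.33   0.146]
352 [352  90] [ 0.394 -0.332  0.145]
353 [353  90] [ 0.391 -0.33   0.147]
354 [354  90] [ 0.387 -0.327  0.149]
355 [355  85] [ 0.387 -0.348  0.16 ]
top 0.1 3 x [0.412 0.412 0.415 0.496 0.496] y [-0.337 -0.335 -0.33 ]
top 0.11 8 x [0.408 0.418 0.485 0.486 0.495] y [-0.343 -0.333 -0.327]
top 0.12 9 x [0.408 0.414 0.485 0.491 0.498] y [-0.338 -0.332 -0.328]
top 0.13 4 x [0.42  0.487 0.487 0.49  0.49 ] y [-0.334 -0.333 -0.329]
```

View pics/s4.png

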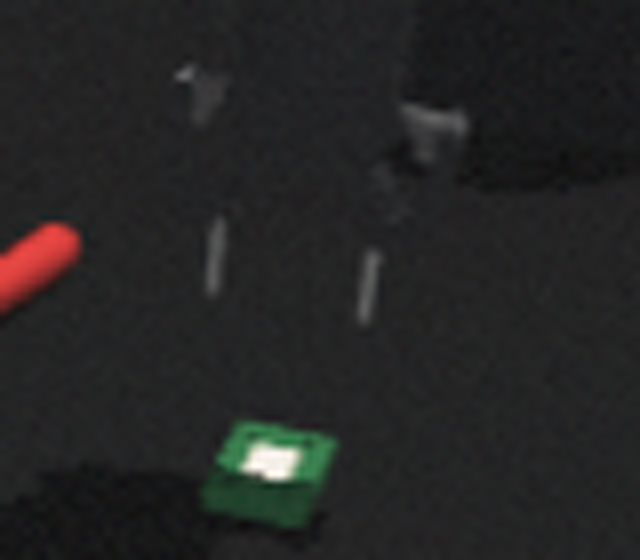

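The jaws are centred on the slab in x and y, with the inner faces at x = 0.418 and 0.482 and y about -0.344. The tips stand about 24 mm above the TCP reading, so I descend in steps and watch the force.

Call:
carry_out(series="0 0 -0.03 0;0 0 -0.03 0;0 0 -0.02 0;0 0 -0.005 0;0 0 0 0;0 0 0 0")

```text
time: 6.1
tool_pos: [0.4506, -0.3438, -0.0082]
tcp_rot: [2.289, 2.148, 0.0]
wrist_force: [-0.2, 0.1, 0.1]
width: 0.753
grip_force: 0.0
```

```bash
python3 - <<'E'
from h import *
np.set_printoptions(precision=3,suppress=True,linewidth=180)
s=bot.read_state();print(s["time"],s["tool_pos"],s["wrist_force"])
S,e=eyes.read_camera("side")
for x in list(range(320,332))+list(range(340,352)):
    uv=np.array([[x,y] for y in range(95,130)]); p,d=rays("side",uv); P=p+d*e[uv[:,1],uv[:,0]][:,None]
    k=(P[:,2]>.009)&(P[:,1]>-.38)
    if k.any(): Q=P[k]; print(x,uv[k][-1][1],Q[-1])
cv2.imwrite("pics/s5.png",cv2.resize(S[70:140,300:380],None,fx=8,fy=8,interpolation=cv2.INTER_CUBIC))
E
```

```text
6.1 [ 0.451 -0.344 -0.008] [-0.192  0.051  0.119]
320 105 [ 0.507 -0.344  0.056]
321 111 [0.354 1.014 0.83 ]
322 113 [ 0.494 -0.334  0.028]
323 115 [ 0.49  -0.335  0.019]
324 115 [ 0.486 -0.335  0.02 ]
325 114 [ 0.484 -0.348  0.017]
326 121 [ 0.473 -0.308  0.011]
327 121 [ 0.469 -0.312  0.009]
328 122 [ 0.464 -0.306  0.009]
329 121 [ 0.461 -0.311  0.011]
330 122 [ 0.456 -0.304  0.012]
331 122 [ 0.453 -0.304  0.013]
340 118 [ 0.423 -0.348  0.01 ]
341 119 [ 0.418 -0.33   0.017]
342 119 [ 0.414 -0.331  0.017]
343 117 [ 0.411 -0.329  0.028]
344 117 [ 0.408 -0.331  0.028]
345 116 [ 0.405 -0.34   0.027]
346 111 [ 0.404 -0.342  0.049]
347 128 [0.354 1.014 0.83 ]
348 110 [ 0.397 -0.325  0.064]
349 110 [ 0.393 -0.325  0.065]
350 110 [ 0.389 -0.328  0.064]
351 108 [ 0.387 -0.329  0.073]
```

View pics/s5.png

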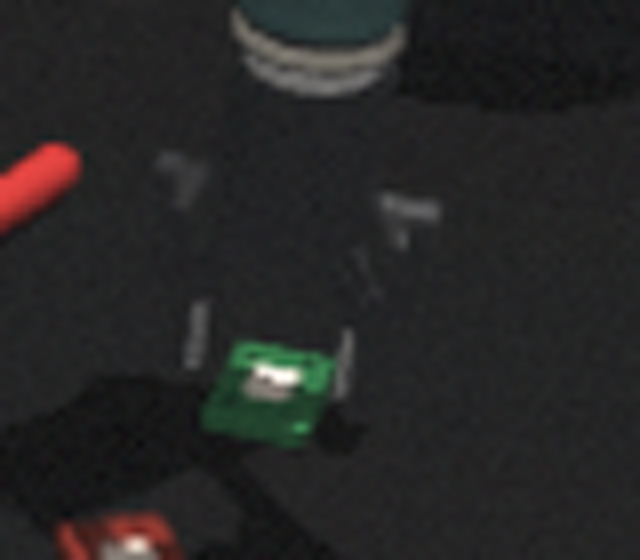

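The tips stand either side of the slab at z about 15 mm, with no contact. I go 10 mm lower and grip.

Call:
carry_out(series="0 0 -0.005 0;0 0 -0.005 0;0 0 0 0")

```text
time: 6.52
tool_pos: [0.4489, -0.3424, -0.0203]
tcp_rot: [-2.29, -2.148, 0.0]
wrist_force: [0.2, -0.1, 0.3]
width: 0.749
grip_force: 0.0
```

Call:
carry_out(series="0 0 0 0;0 0 0 0;0 0 0 0;0 0 0 0;0 0 0 0", jaw=-1, grip_force=40)

```text
time: 7.15
tool_pos: [0.4497, -0.3431, -0.0194]
tcp_rot: [2.291, 2.149, 0.0]
wrist_force: [0.1, -0.3, 1.6]
width: 0.567
grip_force: 41.5
```

Gripped at 48 mm with 41 N. I lift and carry it.

Call:
carry_out(series="0 0 0.02 0;0 0 0.03 0;0 0 0.04 0;0 0 0.04 0;0 0 0.03 0;0 0 0.01 0;0 0 0 0")

```text
time: 8.02
tool_pos: [0.4494, -0.3428, 0.1501]
tcp_rot: [2.291, 2.149, 0.0]
wrist_force: [-0.3, 0.9, -1.5]
width: 0.573
grip_force: 41.7
```

Call:
carry_out(series="0.004 0.016 0 1;0.008 0.03 0 1;0.01 0.038 0 1;0.012 0.044 0 1;0.012 0.044 0 1;0.012 0.044 0 1;0.012 0.044 0 1;0.012 0.044 0 1;0.012 0.044 0 1;0.01 0.038 0 1;0.01 0.036 0 1;0.008 0.03 0 1;0.006 0.022 0 1;0.004 0.012 0 1;0.002 0.006 0 1;0 0.002 0 1;0 0 0 0;0 0 0 0")

```text
time: 10.28
tool_pos: [0.5835, 0.1504, 0.1505]
tcp_rot: [1.971, 2.446, -0.0]
wrist_force: [-0.1, -0.0, -1.4]
width: 0.573
grip_force: 41.7
```

```bash
python3 - <<'E'
from h import *
np.set_printoptions(precision=4,suppress=True,linewidth=180)
s=bot.read_state();r=R.from_rotvec(s["tcp_rot"]).as_matrix();print(s["time"],s["tool_pos"],s["width"],s["grip_force"],np.degrees(np.arctan2(r[1,1],r[0,1])))
I={}
for n,z in(("top",.16),("side",.16)):
    p,d=eyes.read_camera(n); I[n]=p; cv2.imwrite(f"{n}6.png",p)
    m=mask(p,"green",(200,100,130,160))
    if m.sum()>20:
        b=box(m);P=plane(n,b[2],z)[:,:2]*1000; print(n,m.sum(),b[0],cv2.minAreaRect(P.astype(np.float32)))
        v,u=np.nonzero(m); q,dd=rays(n,np.c_[u,v]); X=q+dd*d[v,u][:,None]; print(np.percentile(X,[5,50,95],axis=0))
S=I["side"];cv2.imwrite("pics/s6.png",cv2.resize(S[110:220,210:320],None,fx=5,fy=5,interpolation=cv2.INTER_CUBIC))
E
```

```text
10.275 [0.5835 0.1504 0.1505] 0.5733288295404787 41.72134816646576 12.282016068165719
top 24 ((241.5, 199.5), (3.0, 3.0), 90.0) ((562.1499633789062, 169.27503967285156), (9.274503707885742, 9.357304573059082), 88.54438018798828)
[[0.5087 0.1157 0.1778]
 [0.5611 0.1478 0.1831]
 [0.5722 0.1771 0.5532]]
side 229 ((267.0, 148.5), (17.0, 18.0), 90.0) ((590.2326049804688, 127.64860534667969), (49.03404998779297, 85.82433319091797), 11.585412979125977)
[[0.5592 0.1196 0.1745]
 [0.5816 0.1651 0.1821]
 [0.6052 0.1872 0.1843]]
```

View pics/s6.png

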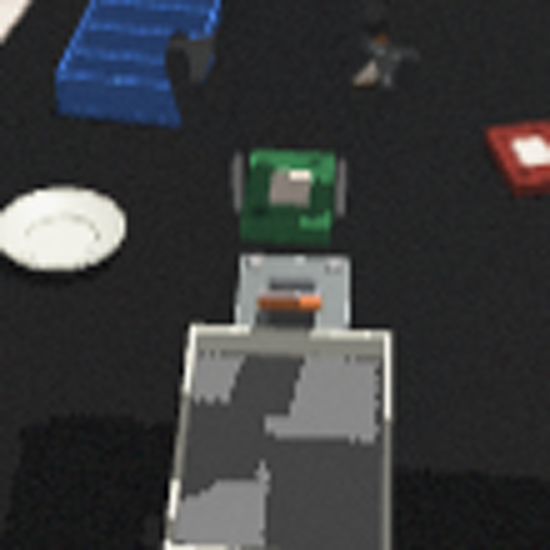

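Slab is level, yaw right. I check the offset from the bar within this one side view before lowering.

```bash
python3 - <<'E'
from h import *
S=cv2.imread("side6.png").astype(float)
b=S[138:158,255:280]; h=cv2.cvtColor(b.astype(np.uint8),cv2.COLOR_BGR2HSV); m=((h[...,1]<60)&(h[...,2]>90)).astype(np.uint8); m=cv2.morphologyEx(m,cv2.MORPH_OPEN,np.ones((2,2),np.uint8))
n,l,st,c=cv2.connectedComponentsWithStats(m); print(st[1:],c[1:]+[255,138])
bar=plane("side",[[268.42,170.37]],.088)[0]
d=np.array([-.213,.977]); e=np.array([.977,.213])
for cc in c[1:]:
    p=plane("side",[cc+[255,138]],.182)[0]; print(p,"along",(p-bar)[:2]@d,"across",(p-bar)[:2]@e)
# full slab outline far/near edges
s=plane("side",[[267,148.5-9],[267,148.5+9]],.176); print(s)
E
```

```text
[[10  7  8  7 55]] [[268.56363636 148.05454545]]
[0.57925286 0.1546088  0.182     ] along 0.01660294282779044 across 0.0003999298919395771
[[0.59683191 0.10757834 0.176     ]
 [0.57380578 0.18989221 0.176     ]]
```

The centre is 16.6 mm beyond the bar and 0.4 mm across from its middle. I lower 70 mm for a 10 mm drop and settle.

Call:
carry_out(series="0 0 -0.02 0;0 0 -0.02 0;0 0 -0.015 0;0 0 -0.01 0;0 0 -0.005 0;0 0 0 0;0 0 0 0;0 0 0 0")

```text
time: 11.38
tool_pos: [0.5841, 0.1512, 0.0812]
tcp_rot: [1.969, 2.447, 0.002]
wrist_force: [0.8, -0.1, -1.4]
width: 0.576
grip_force: 41.7
```

Call:
carry_out(series="0 0 0 0;0 0 0 0;0 0 0 0;0 0 0 0;0 0 0 0;0 0 0 0;0 0 0 0;0 0 0 0", jaw=1)

```text
time: 12.38
tool_pos: [0.5835, 0.1511, 0.0804]
tcp_rot: [1.97, 2.447, 0.0]
wrist_force: [0.3, -0.4, -0.8]
width: 1.0
grip_force: 0.0
```

Call:
carry_out(series="0 0 0.03 0;0 0 0.05 0;0 -0.03 0.05 0;0 -0.06 0 0;0 -0.06 0 0;0 -0.06 0 0;0 -0.03 0 0;0 0 0 0")

```text
time: 13.38
tool_pos: [0.5833, -0.0911, 0.2103]
tcp_rot: [1.974, 2.444, -0.0]
wrist_force: [-0.2, 0.8, 0.1]
width: 0.999
grip_force: 0.0
```

```bash
python3 - <<'E'
from h import *
s=bot.read_state();print(s["time"],s["tool_pos"],s["width"])
for n in("top","side"):
    p,d=eyes.read_camera(n); m=mask(p,"green",(190,140,130,120)); v,u=np.nonzero(m); print(n,m.sum())
    if m.sum()>20:
        b=box(m); print(cv2.minAreaRect((plane(n,b[2],.018)[:,:2]*1000).astype(np.float32)))
        q,dd=rays(n,np.c_[u,v]); X=q+dd*d[v,u][:,None]; print(np.percentile(X,[5,50,95],axis=0).round(4))
    if n=="side": cv2.imwrite("pics/s7.png",cv2.resize(p[130:250,200:320],None,fx=4,fy=4,interpolation=cv2.INTER_CUBIC))
E
```

```text
13.375 [ 0.58332131 -0.09109073  0.21034102] 0.9987676817202034
top 283
((585.5311889648438, 203.1333770751953), (68.01107788085938, 44.637542724609375), 88.5793228149414)
[[0.5639 0.1721 0.0123]
 [0.5847 0.2029 0.018 ]
 [0.6075 0.2336 0.0241]]
side 297
((583.962158203125, 207.10089111328125), (76.65678405761719, 49.68663787841797), 86.63988494873047)
[[0.5619 0.1751 0.0121]
 [0.5845 0.21   0.0181]
 [0.6067 0.2373 0.0211]]
```

View pics/s7.png

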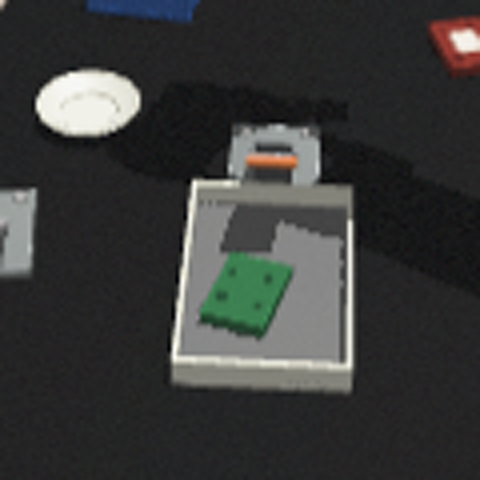

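The slab is lying flat in the tray, patch down (no white shows, top at z about 18 mm), at image crop (247,293). The red slab has not moved, and the arm is clear.

```bash
python3 -c "
from workcell import bot
print(bot.finish_job())"
```

```text
the job is handed in; nothing more can be done
None
```

The green slab was let go over the ramp edge and now lies patch down, flat in the white tray; the first grasp missed, the red-brown slab was left alone, and I handed the job in without getting a verdict back.

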